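# Seat the bayonet lens cell on the bench camera and hold it home

## Task

Gently pick up the knurled lens cell from the orange silicone mat and set it over the spigot of the inspection camera, then turn it until its hidden keyways drop over the spigot's pins. Push it fully home against the spring ring and finish while still gripping it and holding it pushed home, so that I can do up the clamp screw; squeeze or press the glass cell no harder than about 25 N and leave the other things on the worktop where they are.

Things in the scene. Friction and masses are not known exactly. Their poses are not given: they have to be found in the camera images.
- lens_cell: Lens cell, about 140 g, round, standing loose, underside down, near the middle of the mat (mat top 4 mm above the table). 36 mm high, tube open at the bottom, glass pane recessed in its top. A squeeze of up to 25 N per finger is safe; 90 N in all (both fingers and push added) breaks it. Origin: centre of the underside, z up; a small red dot on the top rim marks its +x.
- cell_collar (a point): Centre of the cell's knurled metal collar, the place to grip: 22 mm above the cell's underside, outer diameter 54 mm, from 9 mm above the underside up to the top. Below it a dark flange, 66 mm diameter and 9 mm high, on whose ledge fingertips may push down. Axes as the cell's.
- cell_keyway (a point): Mouth of one of the cell's three hidden keyways, on its underside, 20 mm from the axis along the cell's +x (below the red dot); the others are at 120 and 240 degrees. Each is 9 mm wide, open below, cut up through the 16 mm high bore wall. Bore: 35 mm diameter, 28 mm deep to the glass.
- camera: Inspection camera fixed on its back: black box 120 (x) x 100 (y) x 35 mm high, its round lens mount facing up in the middle; a blue panel and a red stud are on its -x side. Origin: centre of the box's underside on the table, on the mount's axis, z up. Camera and mat may stand either way round, left or right.
- spigot_top (a point): Top of the dark upright spigot on the camera, 62 mm above the table, diameter 32 mm (tapers in over the top 4 mm). Three brass pins 5 mm thick, 120 degrees apart, stick out of it to 21.5 mm from the axis. Their direction is not measured: one lies within 29 degrees either side of the camera's +x. A cell turned wrong rests on them, underside 51.5 mm above the table.
- seat (a point): Centre of the hard seat (bright plate of radius 40 mm round the spigot), 37 mm above the table: fully home means the cell's underside is on it. A brass spring ring round the spigot meets the cell's underside 4 mm higher (41 mm) and lifts it back if let go: it yields from 4 N and takes 8 N at the seat.
- mat: Round orange silicone mat, fixed, radius 75 mm, 4 mm thick; the lens cell starts near its middle. Origin: centre of underside.
- circuit_board: Bystander: small green circuit board lying flat, 60 x 40 mm, parts up to 15 mm high. Origin: centre of underside.
- screwdriver: Bystander: screwdriver 140 mm long lying along its x axis, about 30 mm high at most.
- solder_reel: Bystander: reel of solder, diameter 56 mm, 32 mm high. Origin: centre of underside.
- screw_jar: Bystander: clear jar with yellow lid, diameter 52 mm, 60 mm high. Origin: centre of underside.
- tip_cleaner: Bystander: dark tin with brass wool, diameter 64 mm, about 42 mm high. Origin: centre of underside.
- lens_cap: Bystander: black lens cap, diameter 54 mm, 10 mm high. Origin: centre of underside.
There are look-alikes about, which are no part of the job. What is shaped like the camera but turquoise is not meant.

How it is judged:
On the way, in this order (a step that is already met when the one before it is completed fails the run):
1. the lens cell is lifted clear of the mat in the fingers (height (world z) of lens_cell above 0.03 m and contact force between the fingers and lens_cell above 1 N), for 0.2 s.
2. the cell has dropped over the pins and is pushed home (z of lens_cell in the frame of camera below 0.0388 m and horizontal distance between lens_cell and camera below 0.004 m), for 0.2 s.
At the end, for the whole second after the job is handed in: The lens cell sits on the spigot with its underside within 1.8 mm of the seat (pins in the keyways, spring ring pressed down), centred within 4 mm, upright within 4 degrees and still, with the fingers still on it and holding it pushed down (more than 4 N on the camera) (all of step 2 and angle between lens_cell's own z axis and vertical below 0.07 rad and linear speed of lens_cell below 0.02 m/s and contact force between the fingers and lens_cell above 2 N and contact force between lens_cell and camera above 4 N); the arm keeps its last pose, push and grip.
It fails at once if the glass cell is squeezed or pressed by the fingers with more than 90 N in total (grip of both fingers and push added) (contact force between the fingers and lens_cell above 90 N).
It fails at once if a bystander is pushed more than 30 mm (distance of any of circuit_board, screwdriver, solder_reel, screw_jar, tip_cleaner, lens_cap from where it was at the start of the episode above 0.03 m).
It also fails if it takes over 51 s, if anything falls off the work surface, if the arm or the gripper's body presses on something with over 40 N, if the wrist force passes 120 N, or if a joint passes its speed limit or range.

## Robot

A 7-joint arm with a two-finger parallel gripper is mounted at the origin on the work surface. World frame = base frame: x ahead of the robot, y to its left, z up, the work surface at z = 0. Lengths are in m, angles in rad, forces in N, time in s.
With the tool pointing down it reaches from about 0.425 to 0.875 m from the base axis. Payload 4.7 kg.
Tool frame: the origin (TCP) lies on the mounting face of the last link; the fingertips stand 182 mm ahead of it and the grasp point (between the pads) lies ahead of it (ctrl.grip_point_offset is the z of the grasp point in the tool frame, in m); z points along the fingers, y is the line along which they close (so a half turn about z gives the same grasp; the last joint's range is limited). The gripper opens to 87 mm and grips with 3 to 60 N. Pads are 19 mm wide; open, the fingers measure 117 mm over their backs; the gripper's body (75 mm by 190 mm) begins 51 mm behind the grasp point.
Start: joints at [1.167, 0.321, -0.07, 1.45, 0.023, 1.371, -0.057], TCP at [0.264, -0.594, 0.405] pointing down, gripper open.
Joint ranges: [-2.86, 2.86], [-0.3, 2.09], [-1.38, 1.24], [0.06, 2.45], [-1.56, 4.7], [0.09, 2.05], [-2.69, 2.69]. Speed limits (rad/s): [2.57, 2.57, 3.14, 3.14, 3.14, 3.14, 3.14].

## Interface

Orientations are given as a rotation vector (axis times angle).
In Python, from bench import ctrl gives the robot as it stands.
- The arm moves only by the tool send_path, called after "Emit:" as name(argument=value, ...), one argument or row to a line, values as JSON. Schema: {"type":"object","properties":{"segments":{"type":"array","items":{"type":"object","properties":{"x":{"type":"number"},"y":{"type":"number"},"z":{"type":"number"},"yaw":{"type":"number"},"jaw":{"type":"number"}},"additionalProperties":false,"required":["jaw"]},"minItems":1,"maxItems":20},"squeeze":{"type":"number"},"only":{"type":"string"},"quiet":{"type":"boolean"},"lines":{"type":"string"}},"required":["segments"],"additionalProperties":false}. segments is a list of rows, 1 to 20 of them, each an object with the fields x, y, z (the shift in fractions of the full range, 1 being 600 mm), yaw (a turn about the tool's z in fractions of the full range, 1 being 90 degrees), jaw (the opening from 0.0 (shut) to 1.0 (fully open)); a field left out counts as zero (the opening has to be given); each row is the pose to reach, as a shift and turn from the pose commanded when the call began, along the tool's axes at that moment; what a row does not reach only later rows make up. A row lasts 1/10 s, in which the tool goes at most 0.05 m and 0.15 rad, less where a joint would pass 70% of its speed; a pose out of reach is approached as far as the arm can. The fingers move at their own pace and stop on an object; squeeze is the grip in N (left out, the last holds). Time passes only in rows, so rows that do not move let the fingers close. The tool returns the time, the measured TCP pose, the force, the opening and the grip force at its end. only (a regular expression) keeps the lines of the reply that match it, lines (a string "A,B") keeps lines A to B, and quiet returns only ok. No shift or turn number may pass 1 either way. Input that does not fit is refused with a message, and nothing moves.
- ctrl.get_state(): the state, without advancing time (a new reading comes with each control period).
- ctrl.get_image(name): name is "scene" or "top" or "wrist"; returns (picture, depth): 480x640x3 uint8, red, green, blue; 480x640 float32, m along the optical axis (not along the pixel's ray), 0 where there is no reading.
- ctrl.camera_model(name): a dict with "vertical_fov" (degrees; the focal length in pixels is half the picture's height over the tangent of half this angle, whatever the lens; pixels are square), "cx", "cy" (the principal point, pixels), "k1" (the pictures are not rectified: a ray, as slopes to the right and down, at radius r is drawn at 1 + k1 r^2 times it, then the intrinsics apply), "rvec" (rotation vector, rad) and "tvec" (3), from world to camera coordinates, as OpenCV has them; the wrist camera has in their place "hand_eye" (4x4, takes a point from camera to tool coordinates, whose origin is the TCP and whose axes are the flange's). Camera axes: x right, y down, z forward; pixel columns grow to the right and rows downward; lengths in m; the calibration is good to about 2 mm. A picture is of the moment at which its call begins: read the wrist's pose just before it. camera_model takes no time and is no camera call.
- ctrl.close_job(): hands the job in; it is judged then, once.
The state is a dict: "time": time; "joint_positions": joint angles; "qd": joint speeds; "joint_torque": joint torques, N m; "position": TCP position; "tool_rot": TCP orientation; "ft_force": force on the tool from outside, world axes, zero at the start; "torque": the same for the moment, N m; "grip_width": opening from 0.0 (shut) to 1.0 (fully open); "grip_force": force on a finger pad.
Only numpy, scipy, OpenCV 4.12 (cv2) and the standard library are available. Lean on these libraries where they do the work, as an engineer would, in place of code of your own. Each camera call takes 0.05 s, during which the arm holds its last target. There are 200 camera calls.

## Working session

There is one attempt and no reset: what is moved stays moved. The work goes in short steps, Python scripts to look and compute and a tool call to move; the robot and the scene stay as the last step left them, time stands still between calls to the robot, and variables do not carry over. Pictures are saved under pics/ and viewed, at most 10 in all, crops included, and the job is handed in when it is done.

```bash
mkdir -p pics; ls; cat > h.py <<'E'
import numpy as np, cv2
from bench import ctrl
from scipy.spatial.transform import Rotation as R
def look(name):
    s=ctrl.get_state(); im,d=ctrl.get_image(name); m=ctrl.camera_model(name)
    f=240/np.tan(np.radians(m["vertical_fov"])/2)
    if "hand_eye" in m:
        T=np.eye(4); T[:3,:3]=R.from_rotvec(s["tool_rot"]).as_matrix(); T[:3,3]=s["position"]; T=T@np.array(m["hand_eye"])
    else:
        E=np.eye(4); E[:3,:3]=R.from_rotvec(m["rvec"]).as_matrix(); E[:3,3]=m["tvec"]; T=np.linalg.inv(E)
    return dict(im=im,d=d,T=T,f=f,cx=m["cx"],cy=m["cy"],k1=m["k1"])
def rays(v,uv):
    # cv2 undistort: drawn = ray*(1+k1 r^2)
    K=np.array([[v["f"],0,v["cx"]],[0,v["f"],v["cy"]],[0,0,1]])
    p=cv2.undistortPoints(np.array(uv,float).reshape(-1,1,2),K,np.array([v["k1"],0,0,0.])).reshape(-1,2)
    return np.c_[p,np.ones(len(p))]
def atz(v,uv,z):
    r=rays(v,uv)@v["T"][:3,:3].T; o=v["T"][:3,3]
    return o+r*((z-o[2])/r[:,2])[:,None]
def cloud(v):
    g=np.stack(np.meshgrid(np.arange(640),np.arange(480)),-1).reshape(-1,2)
    P=(rays(v,g)*v["d"].reshape(-1,1))@v["T"][:3,:3].T+v["T"][:3,3]
    P[v["d"].ravel()<=0]=np.nan
    return P.reshape(480,640,3)
def proj(v,P):
    E=np.linalg.inv(v["T"]);K=np.array([[v["f"],0,v["cx"]],[0,v["f"],v["cy"]],[0,0,1]])
    return cv2.projectPoints(np.array(P,float).reshape(-1,1,3),cv2.Rodrigues(E[:3,:3])[0],E[:3,3],K,np.array([v["k1"],0,0,0.]))[0].reshape(-1,2)
def save(n,im): cv2.imwrite("pics/"+n,im[...,::-1])
E
python3 - <<'E'
from h import *
import pickle
a=look("top");b=look("scene");pickle.dump((a,b),open("v0.pkl","wb"))
save("top0.png",a["im"]);save("scene0.png",b["im"])
for v in(a,b):print(v["T"].round(3),v["f"],v["k1"])
s=ctrl.get_state();print(s,ctrl.grip_point_offset)
E
```

```text
pics
[[ 0.031 -0.999  0.038  0.453]
 [-0.999 -0.031 -0.024  0.014]
 [ 0.025 -0.038 -0.999  1.223]
 [ 0.     0.     0.     1.   ]] 569.6610496964905 -0.04469729289472273
[[ 0.519  0.597 -0.612  1.148]
 [ 0.855 -0.357  0.377 -0.421]
 [ 0.007 -0.719 -0.695  0.821]
 [ 0.     0.     0.     1.   ]] 517.8868039896477 -0.14471600580966454
{'time': 0.1, 'joint_positions': array([ 1.16708049,  0.32172694, -0.0700609 ,  1.45153546,  0.02259744,
        1.37080812, -0.05689269]), 'qd': array([ 2.19240295e-05, -3.58194097e-03, -5.96570879e-04, -1.58829407e-03,
       -1.59542533e-03, -9.96942471e-04, -9.74966025e-04]), 'joint_torque': array([ 1.41252790e-04, -4.92573202e+01, -4.05673133e-01, -3.13399172e+01,
       -6.43082731e-02,  3.95083835e-02,  4.54270673e-05]), 'position': array([ 0.26363253, -0.59393659,  0.4037935 ]), 'tool_rot': array([-3.07168801e+00, -6.51219692e-01,  7.00720111e-04]), 'ft_force': array([ 0.24208569, -0.39674424,  0.30581565]), 'torque': array([ 0.00182524, -0.0156278 ,  0.08421135]), 'grip_force': 0.0, 'grip_width': 0.9993401343910269} 0.1635
```

View pics/top0.png

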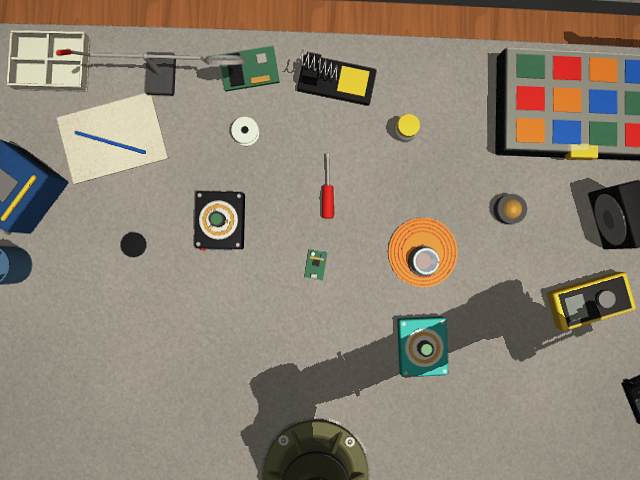

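View pics/scene0.png

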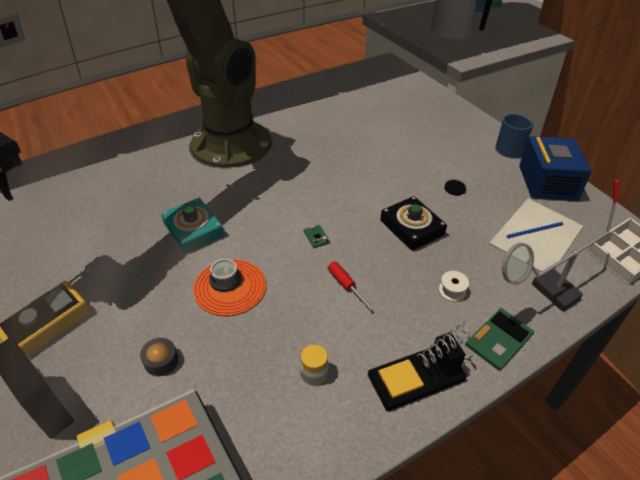

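Top view: the black camera is at (218,219) and the turquoise look-alike at (424,347). The cell is at (425,261) on the orange mat, centred (422,252). The black box on its back fits the description; the turquoise one is excluded. I'll confirm with an enlarged crop and measure roughly.

```bash
python3 - <<'E'
from h import *
import pickle
a,b=pickle.load(open("v0.pkl","rb"))
c=lambda v,x,y,w:cv2.resize(v["im"][y-w:y+w,x-w:x+w],(400,400),interpolation=cv2.INTER_CUBIC)
save("crop0.png",np.vstack([np.hstack([c(a,218,219,40),c(b,413,218,40)]) ])[:, :])
P=cloud(a);Q=cloud(b)
def rep(n,m,C):
    p=C[m];p=p[~np.isnan(p[:,0])];print(n,len(p),np.median(p,0).round(4),((p.max(0)+p.min(0))/2).round(4),np.percentile(p[:,2],[2,98]).round(4))
for C,n in((P,"top"),(Q,"scene")):
    X,Y,Z=C[...,0],C[...,1],C[...,2]
    cx,cy=P[261,425,:2]; near=np.hypot(X-cx,Y-cy)<.045
    rep(n+" cell rim",near&(Z>.036)&(Z<.05),C)
    cx,cy=P[219,218,:2]; near=np.hypot(X-cx,Y-cy)<.1
    rep(n+" box",near&(Z>.025),C); rep(n+" spigot",near&(Z>.055),C)
    m=near&(Z>.03)
    if n=="top":
        r=cv2.minAreaRect((X[m&~np.isnan(X)][:,None]*[1,0]+Y[m&~np.isnan(X)][:,None]*[0,1]).astype(np.float32));print(r)
print("mat",atz(a,[(422,252)],.004),"cell at z=.04",atz(a,[(425,261)],.04))
hsv=cv2.cvtColor(a["im"],cv2.COLOR_RGB2HSV);
y,x=np.where(((hsv[...,0]<8)|(hsv[...,0]>172))&(hsv[...,1]>130)&(hsv[...,2]>80));k=(abs(x-218)<35)&(abs(y-219)<40);print("red",np.c_[x,y][k].mean(0),k.sum(),atz(a,[np.c_[x,y][k].mean(0)],.035))
E
```

```text
top cell rim 394 [ 0.4561 -0.2175  0.0384] [ 0.4556 -0.2175  0.0423] [0.0361 0.0445]
top box 2741 [0.5262 0.2162 0.0364] [0.5262 0.2185 0.0469] [0.0297 0.0631]
top spigot 184 [0.5267 0.2179 0.0616] [0.527 0.218 0.062] [0.0566 0.0661]
((0.5275939702987671, 0.21840602159500122), (0.11800055205821991, 0.10100458562374115), 0.6087251305580139)
scene cell rim 277 [ 0.4552 -0.2171  0.0383] [ 0.4553 -0.2177  0.0398] [0.0361 0.0423]
scene box 1707 [0.5392 0.2062 0.0352] [0.529  0.2165 0.0452] [0.0264 0.0622]
scene spigot 121 [0.5303 0.2148 0.0606] [0.5287 0.2169 0.0603] [0.0553 0.0648]
mat [[ 0.47364763 -0.21513437  0.004     ]] cell at z=.04 [[ 0.45445348 -0.2151189   0.04      ]]
red [202.6 248.8] 15 [[0.46562204 0.24841868 0.035     ]]
```

View pics/crop0.png

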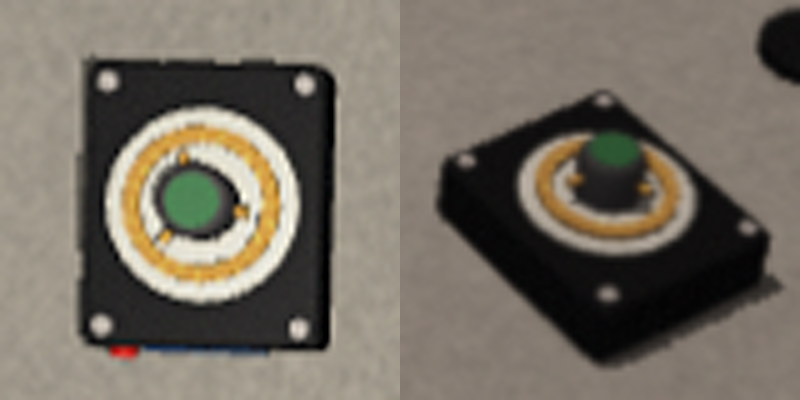

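The crop confirms the black box: white plate, dark spigot, brass pins, with the blue panel and red stud on the world −x side, so camera +x is roughly world +x. Measured positions are cell (0.455,−0.2175, top about 0.040) and spigot (0.527,0.218, top about 0.061), which match the text. Next I'll work out the wrist camera standoff.

```bash
cat >> h.py <<'E'
def go(target,yaw=None):
    """tool-axis shift to TCP world target (from measured pose)"""
    s=ctrl.get_state();M=R.from_rotvec(s["tool_rot"]).as_matrix();x=M[:,0]
    cur=np.arctan2(x[1],x[0]); d=M.T@(np.array(target)-s["position"])
    print("t",s["time"],"shift",d.round(4),"yaw",round(cur,4),"turn", None if yaw is None else round((cur-yaw+np.pi)%(2*np.pi)-np.pi,4),"j7",s["joint_positions"][6].round(3),"tilt",M[:,2].round(4))
E
python3 - <<'E'
from h import *
m=ctrl.camera_model("wrist");print(np.array(m["hand_eye"]).round(4),m["vertical_fov"])
H=np.array(m["hand_eye"])
for p,yaw in(((.455,-.2175,.04),1.1),):
    M=np.c_[[np.cos(yaw),np.sin(yaw),0],[np.sin(yaw),-np.cos(yaw),0],[0,0,-1]]
    for h in(.33,):
        # camera ray centre at p
        o=M@H[:3,3];z=M@H[:3,2]; tz=h; L=(p[2]-(tz+o[2]))/z[2]
        t=np.array(p)-o-z*L; t[2]=tz; print(h,L,t); go(t,yaw)
E
```

```text
[[ 1.100e-03 -9.700e-01 -2.431e-01  6.670e-02]
 [ 1.000e+00  1.300e-03 -6.000e-04 -4.000e-04]
 [ 9.000e-04 -2.431e-01  9.700e-01  1.840e-02]
 [ 0.000e+00  0.000e+00  0.000e+00  1.000e+00]] 60.810453724886536
0.33 0.27998683653128925 [ 0.45614182 -0.21659344  0.33      ]
t 0.1 shift [ 0.3291 -0.2666  0.0742] yaw 0.4178 turn -0.6822 j7 -0.057 tilt [-8.0e-04  1.5e-03 -1.0e+00]
```

The manual's scale: shifts go in shares of 600 mm and turns go in shares of 90 degrees. Converting my numbers, 0.33 m is 0.55, -0.267 m is -0.445, -0.68 rad is -0.4329.

Emit:
send_path(
  segments=[
    {"x":0.55, "y":-0.445, "z":0.1233, "yaw":-0.4329, "jaw":1},
    {"x":0.55, "y":-0.445, "z":0.1233, "yaw":-0.4329, "jaw":1},
    {"x":0.55, "y":-0.445, "z":0.1233, "yaw":-0.4329, "jaw":1},
    {"x":0.55, "y":-0.445, "z":0.1233, "yaw":-0.4329, "jaw":1},
    {"x":0.55, "y":-0.445, "z":0.1233, "yaw":-0.4329, "jaw":1},
    {"x":0.55, "y":-0.445, "z":0.1233, "yaw":-0.4329, "jaw":1},
    {"x":0.55, "y":-0.445, "z":0.1233, "yaw":-0.4329, "jaw":1},
    {"x":0.55, "y":-0.445, "z":0.1233, "yaw":-0.4329, "jaw":1},
    {"x":0.55, "y":-0.445, "z":0.1233, "yaw":-0.4329, "jaw":1},
    {"x":0.55, "y":-0.445, "z":0.1233, "yaw":-0.4329, "jaw":1},
    {"x":0.55, "y":-0.445, "z":0.1233, "yaw":-0.4329, "jaw":1},
    {"x":0.55, "y":-0.445, "z":0.1233, "yaw":-0.4329, "jaw":1},
    {"x":0.55, "y":-0.445, "z":0.1233, "yaw":-0.4329, "jaw":1},
    {"x":0.55, "y":-0.445, "z":0.1233, "yaw":-0.4329, "jaw":1},
  ],
  squeeze=15,
)

```text
time: 1.5
position: [0.4565, -0.2174, 0.3308]
tool_rot: [2.682, 1.636, -0.0]
ft_force: [0.5, 0.1, 0.4]
grip_width: 1.001
grip_force: 0.0
```

```bash
python3 - <<'E'
from h import *
import pickle
go((.455,-.2175,.33),1.1)
w=look("wrist");pickle.dump(w,open("w1.pkl","wb"));save("w1.png",w["im"])
C=cloud(w);X,Y,Z=np.moveaxis(C,-1,0)
m=(np.hypot(X-.455,Y+.2175)<.05)&(Z>.036)&(Z<.05)
p=C[m];print(len(p),np.median(p,0),(p.max(0)+p.min(0))/2,np.ptp(p,0))
hsv=cv2.cvtColor(w["im"],cv2.COLOR_RGB2HSV)
r=((hsv[...,0]<6)|(hsv[...,0]>173))&(hsv[...,1]>150)&(hsv[...,2]>80)&m
y,x=np.where(r);print("dot",len(x),x.mean() if len(x) else 0,y.mean() if len(y) else 0)
E
```

```text
t 1.5 shift [-0.0008 -0.0013  0.0008] yaw 1.0955 turn -0.0045 j7 -0.117 tilt [-0.e+00 -3.e-04 -1.e+00]
4904 [ 0.45547832 -0.21574795  0.03797471] [ 0.45546605 -0.21589826  0.03998432] [0.05471232 0.05478088 0.00795741]
dot 15 327.53333333333336 267.1333333333333
```

View pics/w1.png

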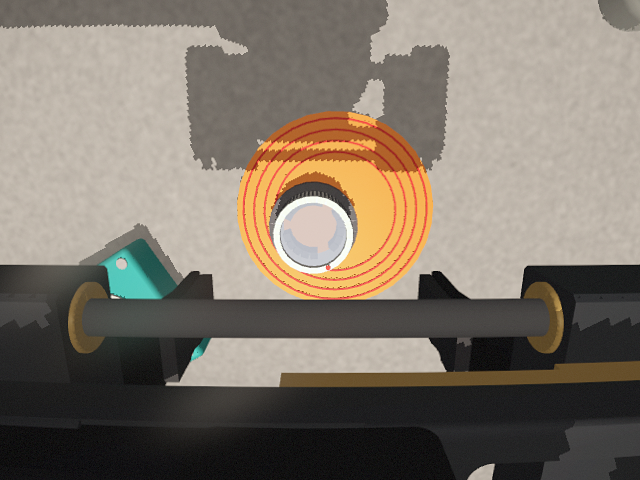

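The wrist view shows the cell at (312,233) with its red dot at (327,267). I'll measure the rim centre and dot angle from the rays.

```bash
cat >> h.py <<'E'
def circ(p):
    A=np.c_[2*p[:,:2],np.ones(len(p))];c=np.linalg.lstsq(A,(p[:,:2]**2).sum(1),rcond=None)[0]
    r=np.sqrt(c[2]+c[0]**2+c[1]**2);return c[:2],r,np.std(np.hypot(*(p[:,:2]-c[:2]).T)-r)
def rim(w,u,v,z,half=60):
    hsv=cv2.cvtColor(w["im"],cv2.COLOR_RGB2HSV)
    white=((hsv[...,1]<25)&(hsv[...,2]>225)).astype(np.uint8)
    b=np.zeros_like(white);b[max(v-half,0):v+half,u-half:u+half]=1;white*=b
    cs,_=cv2.findContours(white,cv2.RETR_EXTERNAL,cv2.CHAIN_APPROX_NONE);c=max(cs,key=lambda c:len(c))
    hull=cv2.convexHull(c)[:,0];p=atz(w,hull,z);ce,r,sd=circ(p)
    red=((hsv[...,0]<6)|(hsv[...,0]>173))&(hsv[...,1]>150)&(hsv[...,2]>80)
    y,x=np.where(red&(cv2.dilate(white,np.ones((7,7)))>0)); 
    d=atz(w,[(x.mean(),y.mean())],z)[0,:2];v_=d-ce
    print("rim",ce.round(4),"r",r.round(4),sd.round(5),"dot n",len(x),"r",np.hypot(*v_).round(4),"yaw deg",np.degrees(np.arctan2(v_[1],v_[0])).round(1));return ce
E
python3 - <<'E'
from h import *
import pickle
w=pickle.load(open("w1.pkl","rb"))
ce=rim(w,312,233,.040)
go((ce[0],ce[1],.197),1.0955)
E
```

```text
rim [ 0.4551 -0.2165] r 0.0271 0.00011 dot n 43 r 0.0236 yaw deg -111.8
t 1.55 shift [-0.     -0.0017  0.1339] yaw 1.0959 turn 0.0004 j7 -0.117 tilt [ 1.e-04 -3.e-04 -1.e+00]
```

Converted, 0.133 m is 0.2217, -0.0017 m is -0.0028.

Emit:
send_path(
  segments=[
    {"y":-0.0028, "z":0.075, "jaw":1},
    {"y":-0.0028, "z":0.15, "jaw":1},
    {"y":-0.0028, "z":0.2, "jaw":1},
    {"y":-0.0028, "z":0.2217, "jaw":1},
    {"y":-0.0028, "z":0.2217, "jaw":1},
    {"y":-0.0028, "z":0.2217, "jaw":0.5},
    {"y":-0.0028, "z":0.2217, "jaw":0.5},
    {"y":-0.0028, "z":0.2217, "jaw":0.5},
    {"y":-0.0028, "z":0.2217, "jaw":0.5},
    {"y":-0.0028, "z":0.2217, "jaw":0.5},
    {"y":-0.0028, "z":0.2217, "jaw":0.5},
    {"y":-0.0028, "z":0.2217, "jaw":0.5},
    {"y":-0.0028, "z":0.2217, "jaw":0.5},
    {"y":-0.0028, "z":0.2217, "jaw":0.5},
    {"y":-0.0028, "z":0.2217, "jaw":0.5},
  ],
  squeeze=20,
)

```text
time: 3.05
position: [0.4557, -0.2155, 0.1983]
tool_rot: [2.68, 1.639, 0.0]
ft_force: [-1.3, 1.2, 5.0]
grip_width: 0.619
grip_force: 20.0
```

The opening of 0.619 × 87 mm ≈ 54 mm shows the collar is gripped, at 20 N. Lifting.

Converted, -0.13 m is -0.2167, -0.09 m is -0.15.

Emit:
send_path(
  segments=[
    {"z":-0.0167, "jaw":0.4},
    {"z":-0.0333, "jaw":0.4},
    {"z":-0.0833, "jaw":0.4},
    {"z":-0.15, "jaw":0.4},
    {"z":-0.2167, "jaw":0.4},
    {"z":-0.2167, "jaw":0.4},
    {"z":-0.2167, "jaw":0.4},
  ],
  squeeze=20,
)

```text
time: 3.75
position: [0.4556, -0.2154, 0.329]
tool_rot: [2.678, 1.638, 0.001]
ft_force: [-0.4, -0.1, -2.1]
grip_width: 0.618
grip_force: 20.0
```

```bash
python3 - <<'E'
from h import *
import pickle
go((.527,.218,.33),1.9)
w=look("wrist");pickle.dump(w,open("w2.pkl","wb"));save("w2.png",w["im"])
E
```

```text
t 3.75 shift [ 0.4183 -0.1338 -0.0016] yaw 1.0979 turn -0.8021 j7 -0.117 tilt [ 0.002  -0.0016 -1.    ]
```

View pics/w2.png

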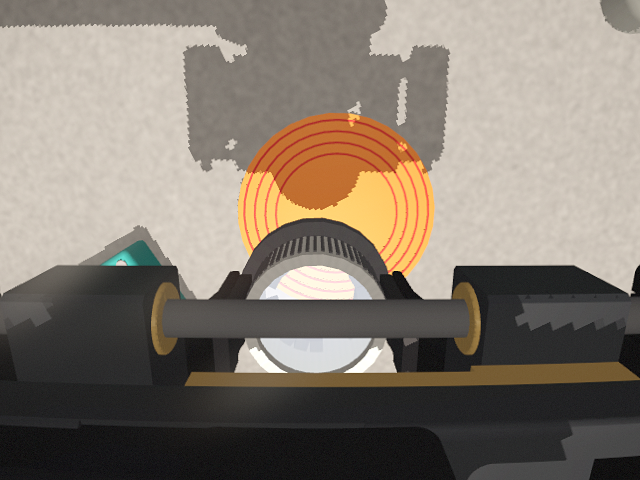

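The view shows the cell held between the pads at (318,310) with the mat clear below. I'm moving to a standoff so the spigot shows in the upper half of the wrist view.

Converted, 0.376 m is 0.6267, -0.091 m is -0.1517, -0.8 rad is -0.5093.

Emit:
send_path(
  segments=[
    {"x":0.05, "y":-0.0117, "yaw":-0.0318, "jaw":0.4},
    {"x":0.1167, "y":-0.0283, "yaw":-0.0955, "jaw":0.4},
    {"x":0.1833, "y":-0.045, "yaw":-0.1592, "jaw":0.4},
    {"x":0.25, "y":-0.06, "yaw":-0.2228, "jaw":0.4},
    {"x":0.3167, "y":-0.0767, "yaw":-0.2865, "jaw":0.4},
    {"x":0.3833, "y":-0.0933, "yaw":-0.3501, "jaw":0.4},
    {"x":0.45, "y":-0.1083, "yaw":-0.4011, "jaw":0.4},
    {"x":0.5167, "y":-0.125, "yaw":-0.4456, "jaw":0.4},
    {"x":0.5667, "y":-0.1367, "yaw":-0.4775, "jaw":0.4},
    {"x":0.6083, "y":-0.1467, "yaw":-0.4966, "jaw":0.4},
    {"x":0.6267, "y":-0.1517, "yaw":-0.5093, "jaw":0.4},
    {"x":0.6267, "y":-0.1517, "yaw":-0.5093, "jaw":0.4},
    {"x":0.6267, "y":-0.1517, "yaw":-0.5093, "jaw":0.4},
    {"x":0.6267, "y":-0.1517, "yaw":-0.5093, "jaw":0.4},
  ],
  squeeze=20,
)

```text
time: 5.2
position: [0.5458, 0.1587, 0.3272]
tool_rot: [1.834, 2.551, -0.003]
ft_force: [-0.1, -0.8, -1.6]
grip_width: 0.62
grip_force: 20.0
```

```bash
python3 - <<'E'
from h import *
import pickle
go((.527,.218,.33),1.9)
w=look("wrist");pickle.dump(w,open("w3.pkl","wb"))
u,v=proj(w,[(.527,.218,.051)])[0].astype(int);print(u,v)
v=max(v,70);save("w3.png",cv2.resize(w["im"][v-70:v+80,u-100:u+100],(800,600),interpolation=cv2.INTER_CUBIC));print("crop origin",u-100,v-70)
E
```

```text
t 5.2 shift [ 0.0622  0.001  -0.0029] yaw 1.8949 turn -0.0051 j7 -0.172 tilt [-9.0e-04 -1.6e-03 -1.0e+00]
316 142
crop origin 216 72
```

View pics/w3.png

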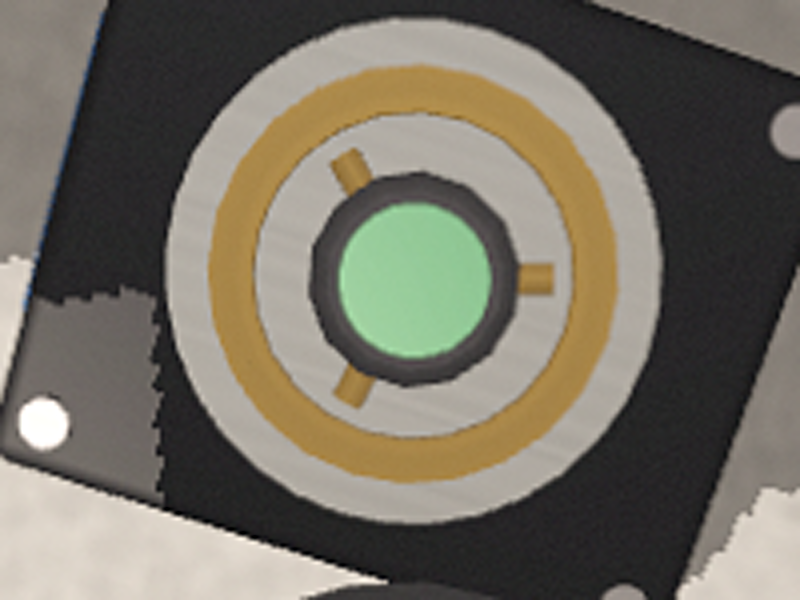

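The crop shows the spigot at (414,279), with pin tips at crop pixels (552,279), (345,155) and (350,403). I'll turn these into the spigot centre (three different heights) and the pin direction.

```bash
python3 - <<'E'
from h import *
import pickle
w=pickle.load(open("w3.pkl","rb"))
f=lambda p:np.array(p,float)/4+[216,72]-.375
t=atz(w,f([(552,279),(344,156),(349,402)]),.049);c,r,_=circ(t);print("pins",c.round(4),r.round(4))
hsv=cv2.cvtColor(w["im"],cv2.COLOR_RGB2HSV)
def blob(m,z,n):
    m=m.astype(np.uint8);b=np.zeros_like(m);b[75:222,216:416]=1;m*=b
    cs,_=cv2.findContours(m,cv2.RETR_EXTERNAL,cv2.CHAIN_APPROX_NONE);k=max(cs,key=cv2.contourArea)
    p=atz(w,cv2.convexHull(k)[:,0],z);cc,r,sd=circ(p);print(n,cc.round(4),r.round(4),sd.round(5));return cc
g=blob((hsv[...,0]>45)&(hsv[...,0]<80)&(hsv[...,1]>60)&(hsv[...,2]>100),.062,"green")
o=blob((hsv[...,0]>12)&(hsv[...,0]<25)&(hsv[...,1]>120),.041,"ring")
C=cloud(w);X,Y,Z=np.moveaxis(C,-1,0);nr=np.hypot(X-c[0],Y-c[1])
for lo,hi,rr in((0,.012,0),(.027,.033,0),(.0355,.039,0)):print("depth z",np.median(Z[(nr>lo)&(nr<hi)]).round(4))
for cc in(c,g,o):
    a=np.degrees(np.arctan2(*(t[:,:2]-cc).T[::-1]));print("pin angles",a.round(1),"mod120 mean",((a+180)%120-60).round(1))
s=ctrl.get_state()
# cell pose: in tool frame
M=R.from_rotvec([2.68,1.639,0]).as_matrix();print("cell in tool",(M.T@(np.array([.4551,-.2165,.004])-[.4557,-.2155,.1983])).round(4),"tool yaw at grasp",np.degrees(np.arctan2(M[1,0],M[0,0])))
# rim of the held cell: visible outer top edge
save("w2c.png",cv2.resize(w["im"][210:360,210:430],(792,540)))
E
```

```text
pins [0.5283 0.219 ] 0.0214
green [0.5283 0.2191] 0.011 9e-05
ring [0.5281 0.219 ] 0.0325 0.0001
depth z 0.064
depth z 0.2286
depth z 0.2553
pin angles [ 19.  138.6 -99.7] mod120 mean [19.  18.6 20.3]
pin angles [ 18.7 138.8 -99.6] mod120 mean [18.7 18.8 20.4]
pin angles [ 19.  138.2 -99.3] mod120 mean [19.  18.2 20.7]
cell in tool [-1.100e-03 -1.000e-04  1.943e-01] tool yaw at grasp 62.897173112028334
```

```bash
python3 - <<'E'
from h import *
import pickle
w=pickle.load(open("w1.pkl","rb"));d=atz(w,[(327.53,267.13)],.04)[0,:2]-[.4551,-.2165]
print(np.hypot(*d),np.degrees(np.arctan2(d[1],d[0])))
go((.5285,.2201,.27),np.radians(74))
E
```

```text
0.024940895880589318 -92.96322591182359
t 5.25 shift [0.0636 0.0031 0.0573] yaw 1.8949 turn 0.6034 j7 -0.172 tilt [-5.0e-04 -1.4e-03 -1.0e+00]
```

The two dot estimates disagree: −93° from 15 masked pixels, −112° probably polluted by the mat's red lines. I'll resolve that by component.

```bash
python3 - <<'E'
from h import *
import pickle
w=pickle.load(open("w1.pkl","rb"));hsv=cv2.cvtColor(w["im"],cv2.COLOR_RGB2HSV)
red=(((hsv[...,0]<6)|(hsv[...,0]>173))&(hsv[...,1]>120)&(hsv[...,2]>80)).astype(np.uint8)
n,l,st,ce=cv2.connectedComponentsWithStats(red)
for i in range(1,n):
    d=atz(w,[ce[i]],.04)[0,:2]-[.4551,-.2165]
    if np.hypot(*d)<.032: print(st[i],ce[i].round(1),np.hypot(*d).round(4),np.degrees(np.arctan2(d[1],d[0])).round(1))
save("dot.png",cv2.resize(w["im"][185:285,262:362],(600,600),interpolation=cv2.INTER_NEAREST))
E
```

```text
[243 117 184 183 837] [330.4 203.6] 0.0251 34.6
[253 129 164 161 719] [332.7 207.2] 0.0238 28.5
[264 140 143 141 517] [338.  205.5] 0.0269 23.7
[272 243   1   1   1] [272. 243.] 0.0287 163.5
[274 247   1   1   1] [274. 247.] 0.0281 169.7
[326 265   4   5  15] [327.5 267.1] 0.0249 -93.0
```

View pics/dot.png

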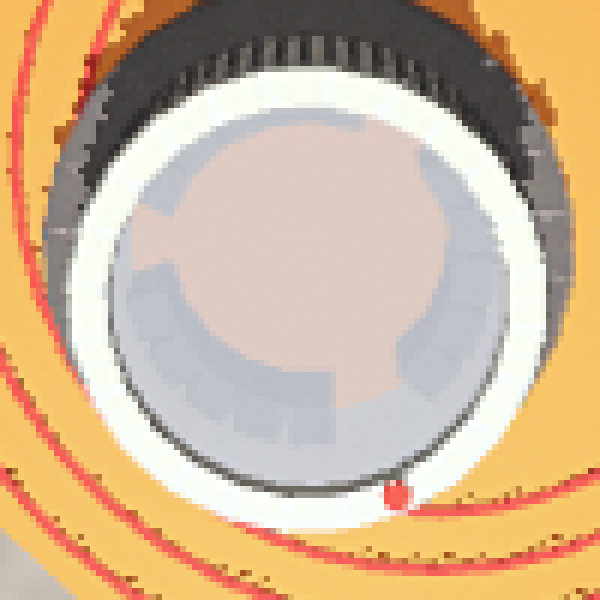

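The enlarged dot is at crop pixel (397,495), i.e. −93°. A keyway notch is visible through the glass at (370,400), under the dot as it should be. The keyway is therefore at −35.9° in the tool frame (mod 120°), and the pins at 19.3° need a tool yaw of 55.2°.

```bash
python3 - <<'E'
from h import *
go((.5288,.2199,.265),np.radians(55.2))
E
```

```text
t 5.25 shift [0.0634 0.0033 0.0623] yaw 1.8949 turn 0.9315 j7 -0.172 tilt [-5.0e-04 -1.4e-03 -1.0e+00]
```

Converted, 0.0634 m is 0.1057, 0.0623 m is 0.1038, 0.9315 rad is 0.593.

Emit:
send_path(
  segments=[
    {"x":0.0333, "y":0.0017, "yaw":0.0637, "jaw":0.4},
    {"x":0.075, "y":0.0033, "yaw":0.1592, "jaw":0.4},
    {"x":0.1, "y":0.005, "z":0.0167, "yaw":0.2546, "jaw":0.4},
    {"x":0.1057, "y":0.0055, "z":0.05, "yaw":0.3438, "jaw":0.4},
    {"x":0.1057, "y":0.0055, "z":0.075, "yaw":0.4329, "jaw":0.4},
    {"x":0.1057, "y":0.0055, "z":0.0917, "yaw":0.5093, "jaw":0.4},
    {"x":0.1057, "y":0.0055, "z":0.1, "yaw":0.5666, "jaw":0.4},
    {"x":0.1057, "y":0.0055, "z":0.1038, "yaw":0.593, "jaw":0.4},
    {"x":0.1057, "y":0.0055, "z":0.1038, "yaw":0.593, "jaw":0.4},
    {"x":0.1057, "y":0.0055, "z":0.1038, "yaw":0.593, "jaw":0.4},
    {"x":0.1057, "y":0.0055, "z":0.1038, "yaw":0.593, "jaw":0.4},
  ],
  squeeze=20,
)

```text
time: 6.35
position: [0.5287, 0.2214, 0.2658]
tool_rot: [2.782, 1.459, 0.001]
ft_force: [-0.6, 0.6, -1.1]
grip_width: 0.617
grip_force: 20.0
```

```bash
python3 - <<'E'
from h import *
go((.5288,.2199,.25),np.radians(55.2))
s=ctrl.get_state();print(s["ft_force"],s["position"])
E
```

```text
t 6.35 shift [-0.0012  0.0009  0.0158] yaw 0.9662 turn 0.0028 j7 -1.222 tilt [ 7.e-04 -1.e-04 -1.e+00]
[-0.63431286  0.63795821 -1.09663113] [0.52874956 0.2214359  0.26580345]
```

Converted, 0.016 m is 0.0267, 0.012 m is 0.02.

Emit:
send_path(
  segments=[
    {"x":-0.002, "y":0.0015, "jaw":0.4},
    {"x":-0.002, "y":0.0015, "z":0.0067, "jaw":0.4},
    {"x":-0.002, "y":0.0015, "z":0.0133, "jaw":0.4},
    {"x":-0.002, "y":0.0015, "z":0.02, "jaw":0.4},
    {"x":-0.002, "y":0.0015, "z":0.0267, "jaw":0.4},
    {"x":-0.002, "y":0.0015, "z":0.0267, "jaw":0.4},
    {"x":-0.002, "y":0.0015, "z":0.0267, "jaw":0.4},
  ],
  squeeze=20,
)

```text
time: 7.05
position: [0.5285, 0.2204, 0.2492]
tool_rot: [-2.782, -1.46, 0.001]
ft_force: [0.7, -0.7, -1.2]
grip_width: 0.613
grip_force: 20.0
```

```bash
python3 - <<'E'
from h import *
go((.5288,.2199,.2313),np.radians(55.2))
s=ctrl.get_state();print(s["ft_force"],s["torque"],s["position"],s["grip_width"])
E
```

```text
t 7.05 shift [-0.0003  0.0005  0.0179] yaw 0.9664 turn 0.003 j7 -1.23 tilt [-4.e-04 -1.e-04 -1.e+00]
[ 0.68548986 -0.70319487 -1.22423253] [-0.07512386 -0.07013305  0.03568811] [0.52852372 0.2204259  0.2492108 ] 0.6132545522222588
```

The spigot has entered the bore, with little side force. Lowering past pin height in small steps and watching the force.

Converted, 0.0075 m is 0.0125, 0.006 m is 0.01.

Emit:
send_path(
  segments=[
    {"z":0.0025, "jaw":0.4},
    {"z":0.005, "jaw":0.4},
    {"z":0.0075, "jaw":0.4},
    {"z":0.01, "jaw":0.4},
    {"z":0.0125, "jaw":0.4},
    {"z":0.0125, "jaw":0.4},
  ],
  squeeze=20,
)

```text
time: 7.65
position: [0.5285, 0.2203, 0.2416]
tool_rot: [-2.782, -1.459, 0.001]
ft_force: [0.5, 0.1, -2.3]
grip_width: 0.618
grip_force: 20.0
```

```bash
python3 - <<'E'
from h import *
go((.5288,.2199,.2313),np.radians(55.2))
s=ctrl.get_state();print(s["ft_force"],s["torque"],s["position"],s["grip_width"])
E
```

```text
t 7.65 shift [-0.0001  0.0005  0.0103] yaw 0.9663 turn 0.0029 j7 -1.235 tilt [-5.e-04 -2.e-04 -1.e+00]
[ 0.53534896  0.11512791 -2.29589701] [-0.00093211 -0.08914238  0.00502617] [0.52848118 0.22029825 0.24163048] 0.6177978447805303
```

The underside is 4 mm below the pin tops with no reaction, so the keyways are over the pins. Pressing on to the spring ring.

Converted, 0.009 m is 0.015, 0.008 m is 0.0133.

Emit:
send_path(
  segments=[
    {"z":0.0033, "jaw":0.4},
    {"z":0.0067, "jaw":0.4},
    {"z":0.01, "jaw":0.4},
    {"z":0.0117, "jaw":0.4},
    {"z":0.0133, "jaw":0.4},
    {"z":0.015, "jaw":0.4},
    {"z":0.015, "jaw":0.4},
    {"z":0.015, "jaw":0.4},
  ],
  squeeze=20,
)

```text
time: 8.45
position: [0.5286, 0.2204, 0.2332]
tool_rot: [2.782, 1.459, -0.0]
ft_force: [-1.9, -0.7, 3.9]
grip_width: 0.62
grip_force: 20.0
```

```bash
python3 - <<'E'
from h import *
go((.5288,.2199,.2313),np.radians(55.2))
s=ctrl.get_state();print(s["ft_force"],s["torque"],s["position"],s["grip_width"])
E
```

```text
t 8.45 shift [-0.0003  0.0005  0.0019] yaw 0.9663 turn 0.0029 j7 -1.241 tilt [ 1.e-04 -2.e-04 -1.e+00]
[-1.89899553 -0.70210243  3.88895896] [-0.27344979  0.48350749 -0.02278476] [0.52856945 0.22039662 0.23321794] 0.6199692974279075
```

Converted, 0.002 m is 0.0033, 0.0014 m is 0.0023.

Emit:
send_path(
  segments=[
    {"z":0.0012, "jaw":0.4},
    {"z":0.0023, "jaw":0.4},
    {"z":0.0033, "jaw":0.4},
    {"z":0.0033, "jaw":0.4},
    {"z":0.0033, "jaw":0.4},
  ],
  squeeze=20,
)

```text
time: 8.95
position: [0.5285, 0.2204, 0.2313]
tool_rot: [2.782, 1.459, -0.0]
ft_force: [-3.6, -0.9, 6.7]
grip_width: 0.614
grip_force: 20.0
```

```bash
python3 - <<'E'
from h import *
go((.5288,.2199,.2313),np.radians(55.2))
s=ctrl.get_state();print(s["ft_force"],s["torque"],s["position"],s["grip_width"])
E
```

```text
t 8.95 shift [-0.0003  0.0005  0.    ] yaw 0.9664 turn 0.0029 j7 -1.243 tilt [-0.e+00 -3.e-04 -1.e+00]
[-3.58205874 -0.9001139   6.74438823] [-0.3643767   0.73114471 -0.00744103] [0.52854718 0.22044101 0.23133836] 0.6139263055230838
```

Converted, 0.0008 m is 0.0013, 0.0004 m is 0.0007.

Emit:
send_path(
  segments=[
    {"z":0.0007, "jaw":0.4},
    {"z":0.0013, "jaw":0.4},
    {"z":0.0013, "jaw":0.4},
    {"z":0.0013, "jaw":0.4},
    {"z":0.0013, "jaw":0.4},
  ],
  squeeze=20,
)

```text
time: 9.45
position: [0.5286, 0.2205, 0.2313]
tool_rot: [2.781, 1.459, -0.0]
ft_force: [-4.6, -1.8, 12.6]
grip_width: 0.62
grip_force: 20.0
```

```bash
python3 - <<'E'
from h import *
go((.5288,.2199,.2313),np.radians(55.2))
for i in range(2):
    a=look("top" if i else "scene");C=cloud(a);X,Y,Z=np.moveaxis(C,-1,0);r=np.hypot(X-.5282,Y-.219);m=(r<.026)&(Z>.05)&(Z<.1);print("cell z",np.nanmedian(Z[m]),m.sum())
s=ctrl.get_state();print(s["ft_force"],s["torque"],s["position"],s["grip_width"])
E
```

```text
t 9.45 shift [-0.0004  0.0005  0.    ] yaw 0.9663 turn 0.0029 j7 -1.243 tilt [ 1.e-04 -7.e-04 -1.e+00]
cell z 0.056399185694733345 11
cell z 0.07219744586463084 39
[-5.42659289 -2.11394686 11.92302202] [-0.53119809  1.16486903 -0.00205928] [0.52858046 0.22050811 0.23131445] 0.6174718992908191
```

The arm has hit the hard stop: TCP 0.2313 is exactly the predicted home height, and the push is about 13 N. A last look before handing in.

```bash
python3 - <<'E'
from h import *
a=look("scene");save("end.png",cv2.resize(a["im"][130:290,310:520],(788,600),interpolation=cv2.INTER_CUBIC))
E
```

```text
(no output)
```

View pics/end.png

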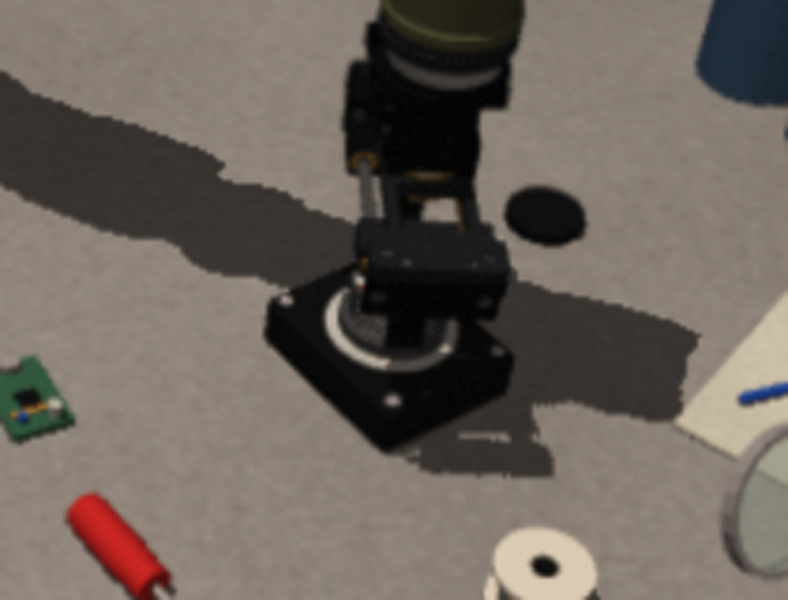

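The flange at (390,335) sits flat on the bright plate, the spring ring is hidden, and the bystanders in this view look undisturbed.

```bash
python3 -c "
from bench import ctrl
print(ctrl.close_job())"
```

```text
the job is handed in; nothing more can be done
None
```

The lens cell is on the spigot with its keyways over the pins, pushed to the hard stop at the seat and held there with about a 20 N grip and 13 N push; the job is handed in (no verdict came back), and no bystander was seen to move.

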